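# Sieve the nuts from the couplings

### The arm

A 6-joint arm with a two-finger parallel gripper is mounted at the origin on a cart in front of the work surface, level with it; the furniture and walls round the work are solid. World frame = base frame: x ahead of the robot, y to its left, z up, the work surface at z = 0. Lengths are in m, angles in rad, forces in N, time in s.
With the tool pointing down it reaches from about 0.275 to 0.85 m from the base axis. Payload 19 kg.
Tool frame: the origin (TCP) lies on the centre line of the jaws, within the pads' length; the fingertips stand 19 mm ahead of it and the grasp point (between the pads) is the TCP (manip.tip_extent is the distance from the TCP to the fingertips, in m); x points along the fingers, y is the direction in which the jaws open and shut, and the axes are right-handed (so a half turn about x gives the same grasp; the last joint's range is limited). The gripper opens to 85 mm and grips with 20 to 120 N. Pads are 22 mm wide; open, the fingers measure 114 mm over their backs; the gripper's body (76 mm by 85 mm) begins 54 mm behind the grasp point. The pads swing forward as they close: fully open they stand 13 mm farther back than shut.
Start: joints at [1.077, 0.15, 1.437, -0, 1.554, -0.134], TCP at [0.202, 0.538, 0.25] pointing down, gripper open.
Joint ranges: [-2.8, 2.8], [-0.68, 2.1], [0.12, 2.68], [-1.39, 4.53], [0.16, 2.79], [-2.81, 2.81]. Speed limits (rad/s): [1.89, 1.89, 2.22, 3.01, 3.01, 3.01].

### API

Orientations are given as a unit quaternion [x, y, z, w].
In Python, from station import manip, optics, nets gives the robot as it stands.
- The arm moves only by the tool play_rows, never from a script. Its argument "moves" is a list of rows, each an object with "turn": the turn, a rotation vector about the world's x, y, z in rad, a list of three; "xyz": the shift along the world's x, y, z in m, a list of three; "gripper": the finger opening in m, from 0 to 0.0854. A call has exactly 5 rows; each row shifts and turns the pose as measured when the row begins; what a row does not reach is not made up. A row lasts 1/10 s, in which the tool goes at most 50 mm and 8.59 degrees, less where a joint would pass 70% of its speed; a pose out of reach is approached as far as the arm can. A call is refused whole if a number of a shift passes 0.05 or a number of a turn 0.15, either way. A call with a gripper value outside its range is refused whole. The fingers move at their own pace and stop on an object; "squeeze" is the grip in N (left out, the last holds). Time passes only in rows, so rows that do not move let the fingers close, or fill a call up. It gives the time, the measured TCP pose, the force and the opening at its end, in the units of the state.
- manip.sense(): the state, without advancing time (a new reading comes with each control period).
- optics.read_camera(name): name is "side" or "top" or "wrist"; returns a dict with "pixels" (420x560x3 uint8, blue, green, red), "range_z" (420x560 float32, m along the optical axis (not along the pixel's ray), 0 where there is no reading), "camera_matrix" (3x3 intrinsics, pixels), "R" (3x3) and "t" (3): a world point X has camera coordinates R X + t. Camera axes: x right, y down, z forward; pixel columns grow to the right and rows downward; lengths in m; the calibration is good to about 2 mm. The wrist camera is an equidistant fisheye: a pixel r from the principal point sees the ray r / f radians off the axis. A picture is of the moment at which its call begins.
- manip.finish_job(): hands the job in, once; it reports no verdict.
Trained networks look in the newest picture that a camera, given by its name, has taken for a name from the list of things; names that differ only in an ending like _2 or _b are one class to them, and where a whole thing is asked for, a point or a joint stands for the part that bears it (a point fixed in the world has none). Each returns a list of dicts, best first, with "conf" (0 to 1); they miss things now and then, are a little off and sometimes report something else, mostly with a low value. They report only what shows in the picture. A call takes as long as a camera call. They do not tell look-alikes from the thing itself.
- nets.trace(camera, query): "region" (420x560 bool, what is visible of it) and "rect" ([left, top, right, bottom] in pixels, round what is visible of it).
The state is a dict: "time_s": time; "joint_positions": joint angles; "dq": joint speeds; "effort": joint torques, N m; "position": TCP position; "tool_rot": TCP orientation; "ft_force": force on the tool from outside, world axes, zero at the start; "ft_torque": the same for the moment, N m; "grip_width": opening from 0.0 (shut) to 1.0 (fully open).
Only numpy, scipy, OpenCV 4.12 (cv2) and the standard library are available. Lean on these libraries where they do the work, as an engineer would, in place of code of your own. Each camera call takes 0.05 s, during which the arm holds its last target. There are 200 camera calls.

### The job

Brass nuts have got in among the couplings in the orange hand sieve. Lift the sieve by its handle, hold it about level over the blue hopper and shake it from side to side until all three nuts have dropped through into the hopper while both couplings stay in the sieve, not handling any of the parts with the gripper. Then set the sieve down gently into the hopper's tapered mouth so that it nests fully and level, let go of it, and leave the mug and the tape measure alone.

Things in the scene. Friction and masses are not known exactly. Their poses are not given: they have to be found in the camera images.
- sieve_grip (a point): Centre of the sieve's black rubber grip, a block 70 (along the sieve's x) x 22 (along y) x 26 mm high, in the middle of a steel arch handle over the sieve's middle. Take it from above across its 22 mm width (fingers closing along y). It lies 105 mm above the sieve's underside. Axes are the sieve's: x along the arch (short side), y along the long side, z up
- sieve_base (a point): Centre of the sieve's underside, straight below the grip; same axes. The 4 mm floor has 12 square holes of 36 mm: at x = -42, 0, 42 mm and y = -86, -44, 44, 86 mm; the middle strip under the handle (y within 26 mm) is blank. The floor is slippery (friction 0.3): parts ride along while it moves smoothly and slide when it is jerked faster than about 3 m/s2
- nut_0_mid (a point): Centre of a brass hexagon nut, 26 mm across flats, 15 mm high. It starts lying on the blank strip of the sieve; it passes the sieve's holes
- nut_1_mid (a point): Centre of the second such nut
- nut_2_mid (a point): Centre of the third such nut
- coupling_1_mid (a point): Centre of a grey flanged steel coupling, 52 mm across, 50 mm high, starting upright on the sieve over the holes; too large to pass them, it may slide about or topple in the sieve
- coupling_2_mid (a point): Centre of the second such coupling, at the other end of the sieve
- hopper_seat (a point): Where sieve_base comes to lie when the sieve is nested: on the hopper's axis, 80 mm above the bench. Axes: x along its short side, y along its long side, z up. The tapered mouth matches the sieve's walls: the sieve, either way round, centres itself and sits level. With its underside just above 150 mm the sieve can be shaken briskly 30 mm to either side and the nuts still fall into the mouth
- hopper_floor (a point): Centre of the inner floor of the hopper's bin, 4 mm above the bench, straight below hopper_seat; same axes
- sieve: The hand sieve, about 0.7 kg loaded; origin as sieve_base. Orange tray, perforated aluminium floor, 136 x 226 mm at the underside, walls 36 mm high that lean outwards (5 mm for 10 mm of height) to 172 x 262 mm at the rim. It starts flat on the bench. Between it and the hopper stands a grey bag sealer whose raised arm reaches 215 mm above the bench: carry the sieve over that
- hopper: Blue sheet-steel collecting hopper fixed to the bench, open at the top, 150 mm high; origin on the bench under its middle, axes as hopper_seat. The mouth tapers from 206 x 296 mm inside at the rim to 126 x 216 mm at 70 mm height; below is a straight bin 126 x 216 mm inside
- nut_0: First nut, origin at the centre of its underside
- nut_1: Second nut, likewise
- nut_2: Third nut, likewise
- coupling_1: First coupling, origin at the centre of its underside
- coupling_2: Second coupling, likewise
- mug: Green mug, 86 x 116 x 94 mm, standing behind the hopper; leave alone
- tape_measure: Yellow tape measure, 43 x 80 x 62 mm, behind the sieve; leave alone
Mind the look-alikes: they are no part of the job. Leave any green, pink or turquoise look-alike of the coupling_2 alone.

How it is judged:
By the outcome, as a careful person would: the job done as asked, in the order asked, and still so for the second after the job is handed in, with the robot touching nothing.
It also fails if it takes over 58 s, if anything falls off the work surface, if the arm or the gripper's body presses on something with over 40 N, if the wrist force passes 120 N, or if a joint passes its speed limit or range.

## Working session

There is one attempt and no reset: what is moved stays moved. The work goes in short steps, Python scripts to look and compute and a tool call to move; the robot and the scene stay as the last step left them, time stands still between calls to the robot, and variables do not carry over. Pictures are saved under pics/ and viewed, about 8 in all and at most 12, crops included, and the job is handed in when it is done.

Besides the shell and the picture viewer there is one more tool, called as a command line: name --argument value ..., lists and objects as JSON in quotes. play_rows: Moves the arm, as the interface text tells. Its arguments: {"type":"object","properties":{"moves":{"type":"array","items":{"type":"object","properties":{"turn":{"type":"array","items":{"type":"number"}},"xyz":{"type":"array","items":{"type":"number"}},"gripper":{"type":"number"}}}},"squeeze":{"type":"number"}},"required":["moves"]}

```bash
mkdir -p pics; cat > h.py <<'E'
from station import manip, optics, nets
import numpy as np, cv2
def pts(c,mask=None):
    K=c["camera_matrix"];z=c["range_z"];m=(z>0) if mask is None else mask&(z>0)
    v,u=np.nonzero(m);d=z[v,u]
    P=np.stack([(u-K[0,2])/K[0,0]*d,(v-K[1,2])/K[1,1]*d,d],1)
    return (P-c["t"])@c["R"]
E
python3 - <<'E'
from h import *
a=optics.read_camera("top");b=optics.read_camera("side")
cv2.imwrite("pics/top.png",a["pixels"]);cv2.imwrite("pics/side.png",b["pixels"])
for n in ["sieve","sieve_grip","hopper","coupling_1","nut_0","mug"]:
    for r in nets.trace("top",n)[:4]:
        P=pts(a,r["region"]); print(n,round(r["conf"],2),r["rect"],np.median(P,0).round(3),P.min(0).round(3),P.max(0).round(3))
print(manip.sense())
E
```

```text
sieve 0.86 [326.9, 190.8, 435.2, 257.3] [ 0.566 -0.318  0.018] [ 0.475 -0.467 -0.005] [ 0.661 -0.187  0.123]
sieve 0.28 [70.7, 189.7, 210.4, 288.0] [0.536 0.285 0.096] [ 0.418  0.101 -0.008] [0.672 0.486 0.16 ]
sieve_grip 0.67 [327.5, 188.1, 431.3, 254.5] [ 0.567 -0.316  0.018] [ 0.475 -0.466 -0.005] [ 0.651 -0.187  0.123]
hopper 0.76 [69.5, 191.8, 205.9, 287.1] [0.536 0.284 0.096] [ 0.417  0.101 -0.005] [0.67  0.483 0.16 ]
coupling_1 0.77 [381.6, 151.2, 404.1, 172.7] [ 0.721 -0.366  0.046] [ 0.698 -0.401 -0.004] [ 0.747 -0.344  0.054]
coupling_1 0.64 [340.3, 218.6, 363.0, 238.4] [ 0.55  -0.248  0.051] [ 0.526 -0.272  0.004] [ 0.575 -0.223  0.058]
coupling_1 0.62 [409.5, 275.2, 432.1, 292.1] [ 0.408 -0.413  0.046] [ 0.385 -0.439 -0.003] [ 0.431 -0.39   0.054]
coupling_1 0.59 [395.0, 201.5, 414.3, 219.2] [ 0.59  -0.389  0.05 ] [ 0.566 -0.416 -0.003] [ 0.613 -0.369  0.059]
nut_0 0.72 [339.1, 217.2, 363.6, 236.6] [ 0.552 -0.247  0.051] [ 0.526 -0.272  0.002] [ 0.584 -0.223  0.058]
nut_0 0.69 [395.4, 202.8, 416.8, 219.1] [ 0.59  -0.391  0.05 ] [ 0.566 -0.416 -0.003] [ 0.613 -0.369  0.059
[... 416 characters left out ...]
.229 0.098]
{'time_s': 0.4, 'joint_positions': array([ 1.07698545e+00,  1.50541785e-01,  1.43747964e+00, -2.54367255e-05,
        1.55380378e+00, -1.34034100e-01]), 'dq': array([-1.20310888e-04, -8.84905238e-04, -1.44529994e-03,  1.18649934e-05,
        3.93463902e-04, -7.19903186e-04]), 'effort': array([-2.93788718e-03, -7.12088513e+01, -5.70528460e+01, -1.04657706e-04,
        2.63708142e-03, -6.25417465e-05]), 'position': array([0.2024545 , 0.53811867, 0.25020308]), 'tool_rot': array([ 0.12643425,  0.69571353, -0.1265962 ,  0.69567986]), 'ft_force': array([ 0.32141608,  0.28579979, -0.50915536]), 'ft_torque': array([-0.04293014, -0.03826761, -0.00158735]), 'grip_width': 0.997764254918189}
```

View pics/top.png

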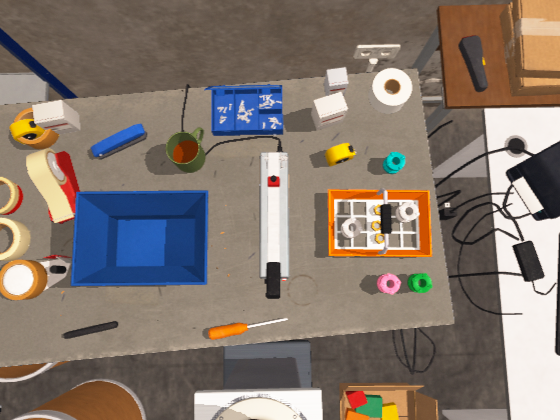

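View pics/side.png

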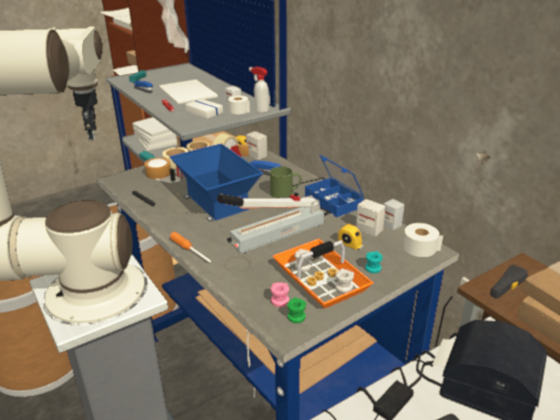

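The top view shows the orange sieve at (380,223), its black grip at (386,218), and its two grey couplings at (350,229) and (408,210). The blue hopper is at (140,238) and the bag sealer at (273,225). The look-alikes are turquoise (394,161), pink (388,284) and green (420,283), all outside the sieve. Next I'll measure the poses.

```bash
python3 - <<'E'
from h import *
a=optics.read_camera("top")
P=pts(a)
def box(m,n):
    Q=P[m]; r=cv2.minAreaRect(Q[:,:2].astype(np.float32)); print(n,len(Q),np.round(r[0],4),np.round(r[1],4),round(r[2],2),"z",np.percentile(Q[:,2],[5,50,95]).round(4),"mean",Q.mean(0).round(4))
x,y,z=P.T
S=(x>.45)&(x<.68)&(y<-.17)&(y>-.48)
box(S&(z>.09),"grip"); box(S&(z>.08)&(z<.3),"arch"); box(S&(z>.03)&(z<.042),"rim")
img=a["pixels"]; hsv=cv2.cvtColor(img,cv2.COLOR_BGR2HSV)[a["range_z"]>0]
o=(hsv[:,0]>5)&(hsv[:,0]<18)&(hsv[:,1]>180)
box(S&o&(z>.02),"orange")
H=(x>.38)&(x<.70)&(y>.08)&(y<.5)
box(H&(z>.14),"hop rim"); box(H&(z>.115)&(z<.125),"hop120");box(H&(z<.03)&(z>-.01)&(abs(x-.54)<.06)&(abs(y-.285)<.1),"floor")
B=(y>-.12)&(y<.09)&(x>.35)&(x<.75)&(z>.05); box(B,"sealer"); print(z[B].max())
c=img[180:265,320:440]; cv2.imwrite("pics/s.png",cv2.resize(c,None,fx=6,fy=6,interpolation=cv2.INTER_CUBIC))
E
```

```text
grip 462 [ 0.5622 -0.3191] [0.023  0.1545] 88.41 z [0.0994 0.1166 0.1211] mean [ 0.5614 -0.3174  0.1138]
arch 473 [ 0.5638 -0.3192] [0.023  0.1615] 88.41 z [0.0979 0.1162 0.1211] mean [ 0.5609 -0.3174  0.1131]
rim 954 [ 0.5637 -0.3204] [0.2633 0.1717] 88.49 z [0.0306 0.0371 0.0411] mean [ 0.5652 -0.3337  0.0365]
orange 1318 [ 0.5637 -0.3204] [0.2634 0.1716] 88.51 z [0.0209 0.0305 0.0405] mean [ 0.5674 -0.3426  0.0311]
hop rim 2197 [0.5288 0.2548] [0.3072 0.2175] 89.28 z [0.1412 0.1509 0.1553] mean [0.5306 0.27   0.1493]
hop120 1008 [0.5429 0.3162] [0.4258 0.2328] 77.55 z [0.1155 0.1198 0.1244] mean [0.5416 0.2951 0.12  ]
floor 3131 [0.5363 0.275 ] [0.1805 0.1123] 89.31 z [0.0002 0.004  0.0138] mean [0.537  0.2788 0.0048]
sealer 3497 [ 0.5676 -0.0508] [0.069  0.3633] 89.08 z [0.0508 0.089  0.1998] mean [ 0.5682 -0.0505  0.1025]
0.21264788740275475
```

View pics/s.png

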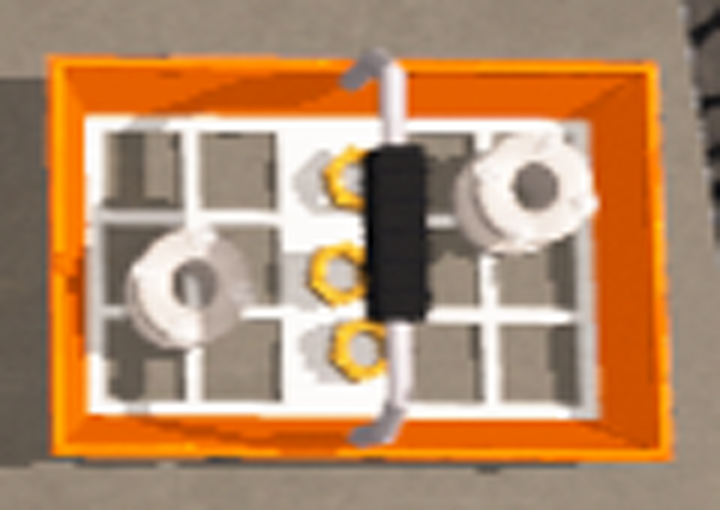

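The sieve is centred at about (0.5637, -0.320) with its long axis at 88.5°. The rim measures 263 x 172 mm, as it should. The hopper is at (0.529, 0.255) and 89.3°. The three nuts lie just to the +y side of the middle, lined up with the hole columns. The couplings in the sieve are the two grey ones, and the coloured look-alikes stand outside it. Next is the tool yaw.

```bash
python3 - <<'E'
from h import *
from scipy.spatial.transform import Rotation as R
s=manip.sense();M=R.from_quat(s["tool_rot"]).as_matrix();print(M.round(3)); y=M[:,1];print(np.degrees(np.arctan2(y[1],y[0])))
E
```

```text
[[-0.     0.352  0.936]
 [-0.     0.936 -0.352]
 [-1.    -0.     0.   ]]
69.38226819269194
```

play_rows --moves '[{"xyz":[0.0,0,0.03],"turn":[0,0,0],"gripper":0.0854},{"xyz":[0.02,-0.02,0.03],"turn":[0,0,0],"gripper":0.0854},{"xyz":[0.03,-0.035,0.03],"turn":[0,0,0],"gripper":0.0854},{"xyz":[0.03,-0.035,0.01],"turn":[0,0,0],"gripper":0.0854},{"xyz":[0.03,-0.035,0],"turn":[0,0,0],"gripper":0.0854}]' --squeeze 100

```text
time_s: 0.95
position: [0.3094, 0.4141, 0.35]
tool_rot: [0.123, 0.696, -0.125, 0.696]
ft_force: [1.1, 1.3, -0.7]
grip_width: 1.001
```

play_rows --moves '[{"xyz":[0.03,-0.04,0],"turn":[0,0,0.065],"gripper":0.0854},{"xyz":[0.03,-0.04,0],"turn":[0,0,0.065],"gripper":0.0854},{"xyz":[0.03,-0.04,0],"turn":[0,0,0.065],"gripper":0.0854},{"xyz":[0.03,-0.045,0],"turn":[0,0,0.065],"gripper":0.0854},{"xyz":[0.03,-0.045,0],"turn":[0,0,0.065],"gripper":0.0854}]'

```text
time_s: 1.45
position: [0.4539, 0.2094, 0.3514]
tool_rot: [0.005, 0.706, -0.005, 0.708]
ft_force: [0.6, 1.0, -0.7]
grip_width: 1.0
```

play_rows --moves '[{"xyz":[0.02,-0.048,0],"turn":[0,0,0],"gripper":0.0854},{"xyz":[0.02,-0.048,0],"turn":[0,0,0],"gripper":0.0854},{"xyz":[0.02,-0.048,0],"turn":[0,0,0],"gripper":0.0854},{"xyz":[0.02,-0.048,0],"turn":[0,0,0],"gripper":0.0854},{"xyz":[0.02,-0.048,0],"turn":[0,0,0],"gripper":0.0854}]'

```text
time_s: 1.95
position: [0.5487, -0.022, 0.3518]
tool_rot: [0.004, 0.706, -0.004, 0.709]
ft_force: [1.4, 0.8, -0.2]
grip_width: 1.002
```

play_rows --moves '[{"xyz":[0,-0.048,0],"turn":[0,0,0],"gripper":0.0854},{"xyz":[0,-0.048,0],"turn":[0,0,0],"gripper":0.0854},{"xyz":[0,-0.048,0],"turn":[0,0,0],"gripper":0.0854},{"xyz":[0,-0.04,0],"turn":[0,0,0],"gripper":0.0854},{"xyz":[0,-0.03,0],"turn":[0,0,0],"gripper":0.0854}]'

```text
time_s: 2.45
position: [0.5485, -0.2471, 0.3505]
tool_rot: [0.005, 0.706, -0.005, 0.708]
ft_force: [0.8, 0.5, -0.8]
grip_width: 0.999
```

play_rows --moves '[{"xyz":[0.008,-0.04,-0.02],"turn":[0,0,-0.006],"gripper":0.0854},{"xyz":[0.006,-0.025,-0.03],"turn":[0,0,-0.006],"gripper":0.0854},{"xyz":[0,-0.006,-0.04],"turn":[0,0,0],"gripper":0.0854},{"xyz":[0,0,-0.03],"turn":[0,0,0],"gripper":0.0854},{"xyz":[0,0,-0.01],"turn":[0,0,0],"gripper":0.0854}]'

```text
time_s: 2.95
position: [0.5614, -0.3267, 0.217]
tool_rot: [0.01, 0.705, -0.012, 0.709]
ft_force: [-0.4, 0.0, 0.3]
grip_width: 1.001
```

```bash
python3 - <<'E'
from h import *
from scipy.spatial.transform import Rotation as R
s=manip.sense();M=R.from_quat(s["tool_rot"]).as_matrix();print(s["position"],M.round(4),np.degrees(np.arctan2(M[1,1],M[0,1])))
E
```

```text
[ 0.56138788 -0.32668599  0.21702496] [[ 0.0056  0.032   0.9995]
 [-0.0025  0.9995 -0.032 ]
 [-1.     -0.0024  0.0056]] 88.16658733878073
```

play_rows --moves '[{"xyz":[0.0015,0.007,-0.02],"turn":[0.0025,0.0056,0.006],"gripper":0.0854},{"xyz":[0,0,-0.035],"turn":[0,0,0],"gripper":0.0854},{"xyz":[0,0,-0.03],"turn":[0,0,0],"gripper":0.0854},{"xyz":[0,0,-0.015],"turn":[0,0,0],"gripper":0.0854},{"xyz":[0,0,-0.008],"turn":[0,0,0],"gripper":0.0854}]'

```text
time_s: 3.45
position: [0.5643, -0.3194, 0.1101]
tool_rot: [0.008, 0.706, -0.01, 0.708]
ft_force: [0.3, -0.2, -0.1]
grip_width: 1.001
```

```bash
python3 - <<'E'
from h import *
from scipy.spatial.transform import Rotation as R
s=manip.sense();M=R.from_quat(s["tool_rot"]).as_matrix();print(s["position"],M.round(4),np.degrees(np.arctan2(M[1,1],M[0,1])),s["ft_force"])
w=optics.read_camera("wrist");cv2.imwrite("pics/w.png",w["pixels"])
E
```

```text
[ 0.56433274 -0.31942751  0.11009251] [[ 0.0039  0.0249  0.9997]
 [-0.0029  0.9997 -0.0249]
 [-1.     -0.0028  0.004 ]] 88.57401731677774 [ 0.33195869 -0.19931514 -0.06952057]
```

View pics/w.png

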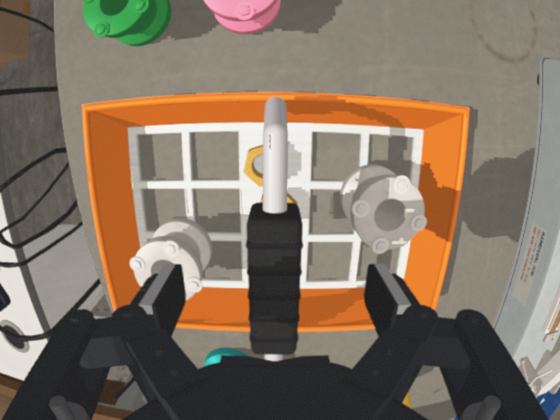

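play_rows --moves '[{"xyz":[-0.0005,0,-0.004],"turn":[0.003,0.004,0],"gripper":0.0854},{"xyz":[0,0,0],"turn":[0,0,0],"gripper":0.0},{"xyz":[0,0,0],"turn":[0,0,0],"gripper":0.0},{"xyz":[0,0,0],"turn":[0,0,0],"gripper":0.0},{"xyz":[0,0,0],"turn":[0,0,0],"gripper":0.0}]' --squeeze 100

```text
time_s: 4.0
position: [0.5652, -0.3204, 0.1099]
tool_rot: [0.008, 0.706, -0.01, 0.708]
ft_force: [0.0, -0.0, 0.5]
grip_width: 0.332
```

play_rows --moves '[{"xyz":[0,0,0],"turn":[0,0,0],"gripper":0.0},{"xyz":[0,0,0],"turn":[0,0,0],"gripper":0.0},{"xyz":[0,0,0],"turn":[0,0,0],"gripper":0.0},{"xyz":[0,0,0],"turn":[0,0,0],"gripper":0.0},{"xyz":[0,0,0],"turn":[0,0,0],"gripper":0.0}]'

```text
time_s: 4.5
position: [0.5654, -0.3205, 0.1104]
tool_rot: [0.008, 0.706, -0.01, 0.709]
ft_force: [-0.0, -0.2, -1.3]
grip_width: 0.235
```

play_rows --moves '[{"xyz":[0,0,0.005],"turn":[0,0,0],"gripper":0.0},{"xyz":[0,0,0.01],"turn":[0,0,0],"gripper":0.0},{"xyz":[0,0,0.015],"turn":[0,0,0],"gripper":0.0},{"xyz":[0,0,0.02],"turn":[0,0,0],"gripper":0.0},{"xyz":[0,0,0.02],"turn":[0,0,0],"gripper":0.0}]'

```text
time_s: 5.0
position: [0.5635, -0.3192, 0.1812]
tool_rot: [0.009, 0.708, -0.008, 0.706]
ft_force: [-0.6, -0.4, -7.9]
grip_width: 0.239
```

```bash
cat > st.py <<'E'
from h import *
from scipy.spatial.transform import Rotation as R
s=manip.sense();M=R.from_quat(s["tool_rot"]).as_matrix();print(s["position"],"tilt",M[:,0].round(4),"yaw",np.degrees(np.arctan2(M[1,1],M[0,1])),s["ft_force"].round(1),s["ft_torque"].round(2),s["grip_width"])
E
python3 st.py
python3 - <<'E'
from h import *
a=optics.read_camera("side");cv2.imwrite("pics/s2.png",cv2.resize(a["pixels"][190:340,230:430],None,fx=4,fy=4))
E
```

```text
[ 0.56349277 -0.31915344  0.18116392] tilt [-0.0022  0.0017 -1.    ] yaw 88.57432007244935 [-0.6 -0.4 -7.9] [0.03 0.01 0.  ] 0.239222124846371
```

View pics/s2.png

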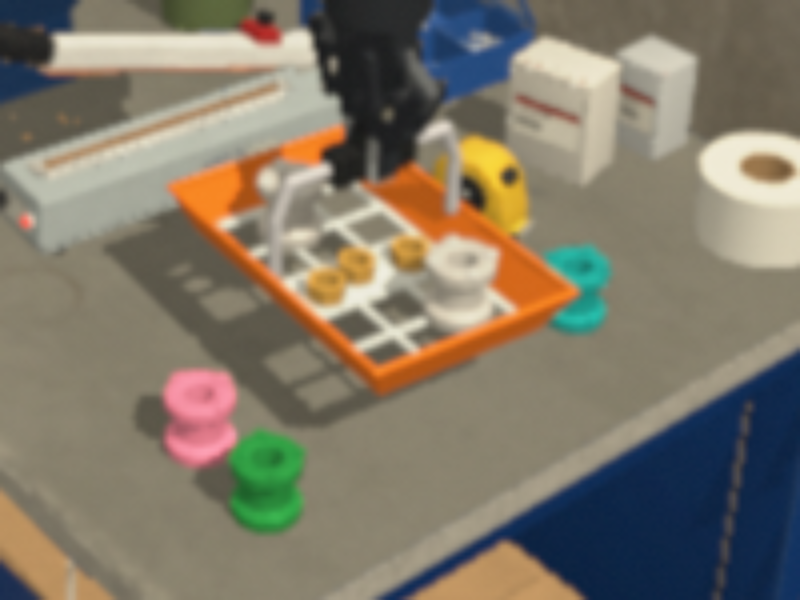

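The sieve is lifted about level. The three nuts are on the blank strip at (325,285), (357,262) and (408,250), and both couplings are upright. Next I raise it and carry it smoothly.

play_rows --moves '[{"xyz":[0,0,0.025],"turn":[0,0,0],"gripper":0.0},{"xyz":[0,0,0.03],"turn":[0,0,0],"gripper":0.0},{"xyz":[0,0,0.035],"turn":[0,0,0],"gripper":0.0},{"xyz":[0,0,0.035],"turn":[0,0,0],"gripper":0.0},{"xyz":[0,0.0,0.03],"turn":[0,0,0],"gripper":0.0}]'

```text
time_s: 5.55
position: [0.5625, -0.3184, 0.3446]
tool_rot: [0.009, 0.708, -0.008, 0.706]
ft_force: [0.8, -0.7, -8.0]
grip_width: 0.241
```

play_rows --moves '[{"xyz":[0,0.002,0.02],"turn":[0,0,0],"gripper":0.0},{"xyz":[0,0.005,0.015],"turn":[0,0,0],"gripper":0.0},{"xyz":[0,0.008,0.01],"turn":[0,0,0],"gripper":0.0},{"xyz":[0,0.011,0.005],"turn":[0,0,0],"gripper":0.0},{"xyz":[0,0.014,0],"turn":[0,0,0],"gripper":0.0}]'

```text
time_s: 6.05
position: [0.562, -0.2773, 0.4024]
tool_rot: [0.008, 0.706, -0.01, 0.708]
ft_force: [0.3, -0.2, -7.8]
grip_width: 0.24
```

```bash
python3 st.py
```

```text
[ 0.56195217 -0.27725056  0.40238517] tilt [ 0.0038 -0.0029 -1.    ] yaw 88.47703100063102 [ 0.3 -0.2 -7.8] [ 0.05 -0.01  0.04] 0.24042626733458766
```

play_rows --moves '[{"xyz":[-0.001,0.018,0],"turn":[0,0,0],"gripper":0.0},{"xyz":[-0.001,0.021,0],"turn":[0,0,0],"gripper":0.0},{"xyz":[-0.001,0.024,0],"turn":[0,0,0],"gripper":0.0},{"xyz":[-0.0015,0.026,0],"turn":[0,0,0],"gripper":0.0},{"xyz":[-0.0015,0.026,0],"turn":[0,0,0],"gripper":0.0}]'

```text
time_s: 6.55
position: [0.5542, -0.1529, 0.3977]
tool_rot: [0.009, 0.708, -0.009, 0.707]
ft_force: [0.4, 0.1, -6.3]
grip_width: 0.237
```

play_rows --moves '[{"xyz":[-0.0015,0.026,0],"turn":[0,0,0],"gripper":0.0},{"xyz":[-0.0015,0.026,0],"turn":[0,0,0],"gripper":0.0},{"xyz":[-0.0015,0.026,0],"turn":[0,0,0],"gripper":0.0},{"xyz":[-0.0015,0.026,0],"turn":[0,0,0],"gripper":0.0},{"xyz":[-0.0015,0.026,0],"turn":[0,0,0],"gripper":0.0}]'

```text
time_s: 7.05
position: [0.5423, -0.0108, 0.3937]
tool_rot: [0.009, 0.709, -0.007, 0.705]
ft_force: [-0.0, 0.1, -7.7]
grip_width: 0.238
```

play_rows --moves '[{"xyz":[-0.0015,0.026,0],"turn":[0,0,0.002],"gripper":0.0},{"xyz":[-0.0015,0.026,0],"turn":[0,0,0.002],"gripper":0.0},{"xyz":[-0.0015,0.026,0],"turn":[0,0,0.002],"gripper":0.0},{"xyz":[-0.0015,0.026,0],"turn":[0,0,0.002],"gripper":0.0},{"xyz":[-0.0015,0.026,0],"turn":[0,0,0.002],"gripper":0.0}]'

```text
time_s: 7.55
position: [0.5287, 0.1303, 0.3899]
tool_rot: [0.004, 0.711, -0.002, 0.703]
ft_force: [0.3, 0.2, -7.0]
grip_width: 0.239
```

```bash
python3 st.py
```

```text
[0.52869321 0.13029178 0.38993062] tilt [-0.0109  0.0033 -0.9999] yaw 89.49924512104133 [ 0.3  0.2 -7. ] [ 0.05 -0.03  0.04] 0.2390273637124958
```

play_rows --moves '[{"xyz":[0,0.025,0],"turn":[-0.001,-0.003,0],"gripper":0.0},{"xyz":[0,0.023,0],"turn":[-0.001,-0.003,0],"gripper":0.0},{"xyz":[0,0.02,0],"turn":[-0.001,-0.003,0],"gripper":0.0},{"xyz":[0,0.017,0],"turn":[0,-0.002,0],"gripper":0.0},{"xyz":[0,0.014,0],"turn":[0,0,0],"gripper":0.0}]'

```text
time_s: 8.05
position: [0.5217, 0.2397, 0.3861]
tool_rot: [0.001, 0.709, -0.001, 0.706]
ft_force: [-0.2, 0.4, -8.0]
grip_width: 0.236
```

play_rows --moves '[{"xyz":[0,0.01,0],"turn":[0,0,0],"gripper":0.0},{"xyz":[0,0.007,-0.005],"turn":[0,0,0],"gripper":0.0},{"xyz":[0,0.004,-0.01],"turn":[0,0,0],"gripper":0.0},{"xyz":[0,0.002,-0.015],"turn":[0,0,0],"gripper":0.0},{"xyz":[0,0,-0.02],"turn":[0,0,0],"gripper":0.0}]'

```text
time_s: 8.55
position: [0.5204, 0.266, 0.3338]
tool_rot: [0.001, 0.708, -0.0, 0.706]
ft_force: [0.3, 0.2, -7.3]
grip_width: 0.237
```

```bash
python3 st.py; python3 - <<'E'
from h import *
a=optics.read_camera("top");cv2.imwrite("pics/t2.png",cv2.resize(a["pixels"][170:310,50:230],None,fx=4,fy=4))
E
```

```text
[0.52039502 0.2660146  0.3338352 ] tilt [-3.1e-03  7.0e-04 -1.0e+00] yaw 89.94095221524438 [ 0.3  0.2 -7.3] [0.05 0.02 0.02] 0.23676053080216236
```

View pics/t2.png

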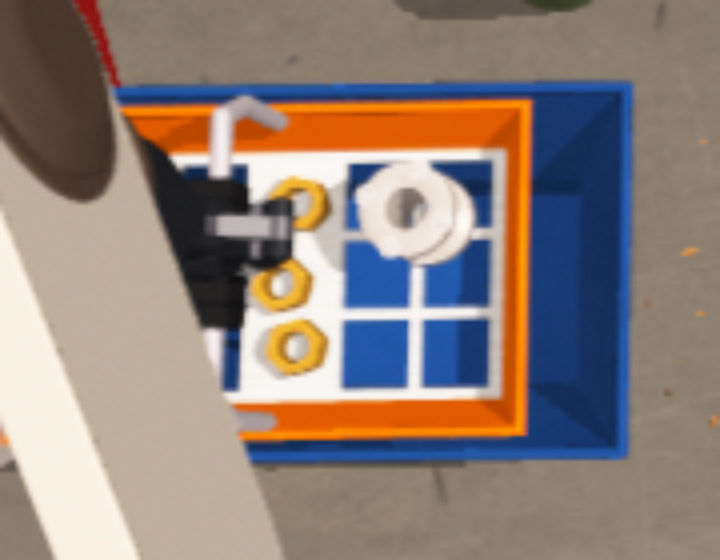

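play_rows --moves '[{"xyz":[0.002,-0.002,-0.017],"turn":[0,-0.001,-0.003],"gripper":0.0},{"xyz":[0.003,-0.003,-0.017],"turn":[0,-0.001,-0.003],"gripper":0.0},{"xyz":[0.003,-0.003,-0.012],"turn":[0,0,-0.003],"gripper":0.0},{"xyz":[0.002,-0.002,-0.006],"turn":[0,0,-0.002],"gripper":0.0},{"xyz":[0,0,-0.002],"turn":[0,0,0],"gripper":0.0}]'

```text
time_s: 9.1
position: [0.5299, 0.2533, 0.2718]
tool_rot: [0.005, 0.71, -0.006, 0.704]
ft_force: [0.1, 0.9, -8.0]
grip_width: 0.241
```

```bash
python3 st.py
```

```text
[0.52986534 0.25334896 0.27182724] tilt [-0.0083 -0.0023 -1.    ] yaw 89.12591687074811 [ 0.1  0.9 -8. ] [ 0.03 -0.05  0.05] 0.24052609849970033
```

play_rows --moves '[{"xyz":[0,0.025,0],"turn":[0,-0.008,0],"gripper":0.0},{"xyz":[0,-0.045,0],"turn":[0,0,0],"gripper":0.0},{"xyz":[0,0.045,0],"turn":[0,0,0],"gripper":0.0},{"xyz":[0,-0.045,0],"turn":[0,0,0],"gripper":0.0},{"xyz":[0,0.02,0],"turn":[0,0,0],"gripper":0.0}]'

```text
time_s: 9.6
position: [0.532, 0.2562, 0.2733]
tool_rot: [0.005, 0.706, -0.007, 0.708]
ft_force: [1.9, 0.1, -5.4]
grip_width: 0.237
```

```bash
python3 st.py; python3 - <<'E'
from h import *
a=optics.read_camera("top");cv2.imwrite("pics/t3.png",cv2.resize(a["pixels"][170:310,50:230],None,fx=4,fy=4))
E
```

```text
[0.5320261  0.25622469 0.2733134 ] tilt [ 0.002  -0.0032 -1.    ] yaw 89.00108099903936 [ 1.9  0.1 -5.4] [-0.13  0.03 -0.15] 0.23651084346358897
```

View pics/t3.png

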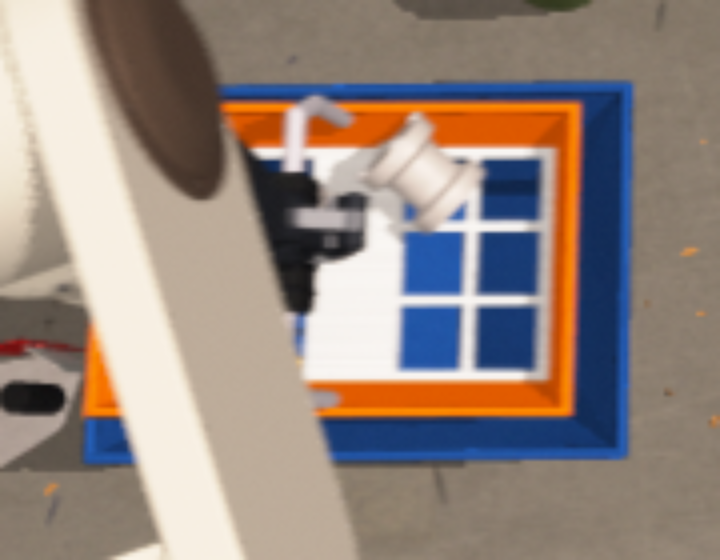

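The visible part of the blank strip is clear and one coupling has toppled but is still inside. I'll look from the wrist and side cameras for where the nuts are.

```bash
python3 - <<'E'
from h import *
a=optics.read_camera("wrist");b=optics.read_camera("side")
s=cv2.resize(b["pixels"][130:230,140:300],(560,350))
cv2.imwrite("pics/ws.png",cv2.resize(np.vstack([a["pixels"][40:],s])[:,:],None,fx=.8,fy=.8))
t=optics.read_camera("top")
for cam,c in (("wrist",a),("side",b),("top",t)):
    h=cv2.cvtColor(c["pixels"],cv2.COLOR_BGR2HSV); 
    for r in nets.trace(cam,"nut_0")[:5]: print(cam,round(r["conf"],2),np.round(r["rect"]))
E
```

```text
wrist 0.76 [339. 194. 354. 219.]
wrist 0.52 [328. 130. 353. 137.]
wrist 0.35 [  0. 289.  23. 325.]
top 0.18 [127. 206. 154. 228.]
```

View pics/ws.png

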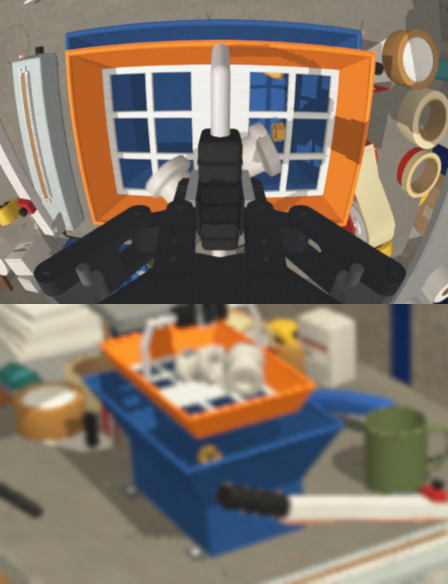

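```bash
cat > nuts.py <<'E'
from h import *
def wpts(c,m):
    K=c["camera_matrix"];v,u=np.nonzero(m&(c["range_z"]>0));d=c["range_z"][v,u]
    x=(u-K[0,2])/K[0,0];y=(v-K[1,2])/K[1,1];r=np.hypot(x,y)+1e-9;k=np.tan(r)/r
    return (np.stack([x*k*d,y*k*d,d],1)-c["t"])@c["R"]
for cam in ("wrist","side","top"):
    c=optics.read_camera(cam);h=cv2.cvtColor(c["pixels"],cv2.COLOR_BGR2HSV)
    m=((h[...,0]>=14)&(h[...,0]<=28)&(h[...,1]>110)&(h[...,2]>50))
    n,L,st,ce=cv2.connectedComponentsWithStats(m.astype(np.uint8))
    for i in range(1,n):
        if st[i,4]<6: continue
        P=(wpts if cam=="wrist" else pts)(c,L==i)
        if len(P)==0: continue
        p=np.median(P,0)
        if abs(p[0]-.53)<.11 and abs(p[1]-.255)<.16: print(cam,st[i,4],ce[i].round(),p.round(3))
E
python3 nuts.py
```

```text
wrist 1370 [149. 139.] [0.446 0.169 0.202]
wrist 1092 [407. 116.] [0.448 0.356 0.202]
wrist 140 [345. 135.] [0.484 0.342 0.03 ]
wrist 67 [351. 197.] [0.559 0.355 0.024]
wrist 286 [439. 283.] [0.578 0.388 0.201]
side 7 [221. 137.] [0.613 0.362 0.198]
side 83 [208. 142.] [0.568 0.38  0.181]
side 90 [184. 146.] [0.477 0.385 0.19 ]
side 16 [243. 161.] [0.589 0.135 0.197]
side 25 [214. 183.] [0.562 0.352 0.026]
side 712 [222. 314.] [ 0.481  0.201 -0.477]
top 33 [110. 197.] [0.613 0.306 0.2  ]
top 363 [170. 236.] [0.521 0.162 0.2  ]
top 45 [152. 239.] [0.536 0.266 0.017]
top 91 [ 71. 266.] [0.461 0.388 0.199]
top 13 [130. 266.] [0.463 0.271 0.168]
top 8 [144. 266.] [0.462 0.238 0.167]
```

```bash
python3 nuts.py | grep -v " 0.[12][0-9]*\]"; python3 - <<'E'
from h import *
t=optics.read_camera("top");w=optics.read_camera("wrist")
cv2.imwrite("pics/m.png",np.vstack([cv2.resize(t["pixels"][190:290,70:230],(480,300),interpolation=3),cv2.resize(w["pixels"][90:290,80:480],(480,240),interpolation=3)]))
E
```

```text
wrist 143 [345. 135.] [0.484 0.342 0.03 ]
wrist 67 [351. 197.] [0.559 0.355 0.024]
side 82 [208. 142.] [0.568 0.381 0.18 ]
side 24 [214. 183.] [0.563 0.351 0.024]
side 712 [222. 314.] [ 0.481  0.199 -0.477]
top 371 [170. 236.] [0.521 0.159 0.2  ]
top 45 [152. 239.] [0.536 0.266 0.018]
```

View pics/m.png

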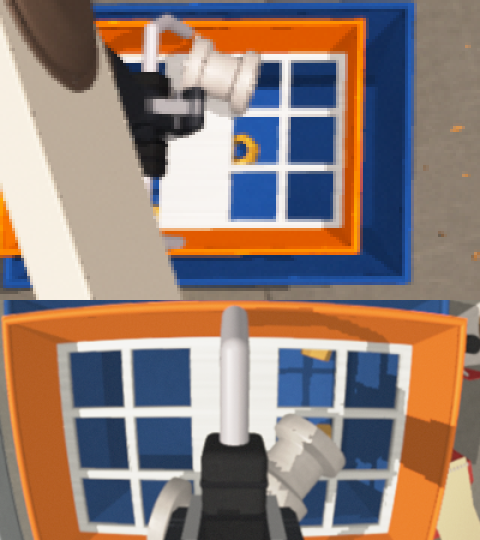

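All three nuts are in the bin. One shows through the hole at (245,150) in the top crop and two show through the holes in the wrist crop. Both couplings are in the sieve. Before lowering I'll check the sieve's alignment with the hopper.

```bash
python3 st.py; python3 - <<'E'
from h import *
a=optics.read_camera("top");P=pts(a);h=cv2.cvtColor(a["pixels"],cv2.COLOR_BGR2HSV)[a["range_z"]>0]
o=(h[:,0]>5)&(h[:,0]<20)&(h[:,1]>170)&(P[:,2]>.19)&(P[:,2]<.215)&(abs(P[:,0]-.53)<.12)&(abs(P[:,1]-.255)<.17)
Q=P[o];print(Q.min(0),Q.max(0));r=cv2.minAreaRect(Q[:,:2].astype(np.float32));print(r)
E=Q[Q[:,1]<Q[:,1].min()+.012];print("right edge",np.polyfit(E[:,0],E[:,1],1))
b=(h[:,0]>100)&(h[:,0]<125)&(h[:,1]>120)&(abs(P[:,2]-.151)<.004)&(abs(P[:,0]-.53)<.14)&(abs(P[:,1]-.255)<.2);Q=P[b]
print("hop",np.percentile(Q,[.5,99.5],axis=0),cv2.minAreaRect(Q[:,:2].astype(np.float32)))
E
```

```text
[0.53050004 0.26137005 0.27238952] tilt [ 3.e-04 -4.e-04 -1.e+00] yaw 89.31432433037942 [-0.6  0.1 -6. ] [0.09 0.06 0.05] 0.2366121218958898
[0.44147366 0.13014724 0.19004146] [0.61466118 0.39368335 0.20674676]
((0.5291495323181152, 0.2615511417388916), (0.2619395852088928, 0.17183196544647217), 89.21469116210938)
right edge [-0.00883762  0.13892636]
hop [[0.41924876 0.10080207 0.14705927]
 [0.63719566 0.4065074  0.15495337]] ((0.528861403465271, 0.2535562217235565), (0.30473634600639343, 0.21535879373550415), 89.1531982421875)
```

play_rows --moves '[{"xyz":[0,-0.003,-0.01],"turn":[0,0,0],"gripper":0.0},{"xyz":[0,-0.003,-0.015],"turn":[0,0,0],"gripper":0.0},{"xyz":[0,-0.001,-0.015],"turn":[0,0,0],"gripper":0.0},{"xyz":[0,0,-0.01],"turn":[0,0,0],"gripper":0.0},{"xyz":[0,0,-0.005],"turn":[0,0,0],"gripper":0.0}]'

```text
time_s: 10.9
position: [0.5303, 0.2534, 0.2136]
tool_rot: [0.004, 0.707, -0.004, 0.707]
ft_force: [-1.0, -0.6, -5.7]
grip_width: 0.239
```

```bash
python3 st.py
```

```text
[0.53028022 0.25342738 0.21363062] tilt [ 6.e-04 -4.e-04 -1.e+00] yaw 89.31661416999852 [-1.  -0.6 -5.7] [-0.04  0.04  0.04] 0.2388369667590245
```

Underside is at about 0.103. I'll creep down the last 22 mm while watching the force.

play_rows --moves '[{"xyz":[0,0.001,-0.005],"turn":[0,0,0],"gripper":0.0},{"xyz":[0,0,-0.005],"turn":[0,0,0],"gripper":0.0},{"xyz":[0,0,-0.004],"turn":[0,0,0],"gripper":0.0},{"xyz":[0,0,-0.003],"turn":[0,0,0],"gripper":0.0},{"xyz":[0,0,0],"turn":[0,0,0],"gripper":0.0}]'

```text
time_s: 11.4
position: [0.5304, 0.2547, 0.1953]
tool_rot: [0.004, 0.707, -0.004, 0.707]
ft_force: [0.1, 0.2, -6.1]
grip_width: 0.233
```

```bash
python3 st.py
```

```text
[0.53040318 0.25465056 0.19531609] tilt [ 8.e-04 -4.e-04 -1.e+00] yaw 89.33292445884464 [ 0.1  0.2 -6.1] [0.07 0.06 0.04] 0.233486572357795
```

play_rows --moves '[{"xyz":[0,0,-0.003],"turn":[0,0,0],"gripper":0.0},{"xyz":[0,0,-0.002],"turn":[0,0,0],"gripper":0.0},{"xyz":[0,0,-0.001],"turn":[0,0,0],"gripper":0.0},{"xyz":[0,0,0],"turn":[0,0,0],"gripper":0.0},{"xyz":[0,0,0],"turn":[0,0,0],"gripper":0.0}]'

```text
time_s: 11.9
position: [0.5302, 0.255, 0.1909]
tool_rot: [0.004, 0.706, -0.004, 0.708]
ft_force: [-0.5, 0.0, -6.6]
grip_width: 0.239
```

```bash
python3 st.py
```

```text
[0.5301721  0.25498816 0.19088909] tilt [ 2.1e-03  5.0e-04 -1.0e+00] yaw 89.36582762404866 [-0.5  0.  -6.6] [0.04 0.07 0.01] 0.23878645178270264
```

play_rows --moves '[{"xyz":[0,0,-0.002],"turn":[0,0,0],"gripper":0.0},{"xyz":[0,0,-0.002],"turn":[0,0,0],"gripper":0.0},{"xyz":[0,0,-0.001],"turn":[0,0,0],"gripper":0.0},{"xyz":[0,0,0],"turn":[0,0,0],"gripper":0.0},{"xyz":[0,0,0],"turn":[0,0,0],"gripper":0.0}]'

```text
time_s: 12.4
position: [0.5301, 0.2549, 0.1908]
tool_rot: [0.004, 0.705, -0.003, 0.709]
ft_force: [-1.8, -0.8, -3.6]
grip_width: 0.235
```

```bash
python3 st.py; python3 - <<'E'
from h import *
a=optics.read_camera("top");P=pts(a);h=cv2.cvtColor(a["pixels"],cv2.COLOR_BGR2HSV)[a["range_z"]>0]
o=(h[:,0]>5)&(h[:,0]<20)&(h[:,1]>170)&(P[:,2]>.1)&(P[:,2]<.2)&(abs(P[:,0]-.53)<.12)&(abs(P[:,1]-.255)<.17)
Q=P[o];print(Q.min(0),Q.max(0),np.percentile(Q[:,2],95))
E
```

```text
[0.53011495 0.25490144 0.19080349] tilt [ 0.0058  0.0013 -1.    ] yaw 89.38098269682546 [-1.8 -0.8 -3.6] [-0.04  0.33  0.06] 0.23506876459119386
[0.44209401 0.12315998 0.10000949] [0.61460823 0.38622015 0.18663193] 0.12039113390512941
```

Contact: the height has stopped at 0.1908 and the weight is coming off the gripper. The rim is at about 0.118, against 0.116 expected. I'll level the tool and let go.

play_rows --moves '[{"xyz":[0,0,-0.002],"turn":[0.001,0.006,0],"gripper":0.0},{"xyz":[0,0,-0.001],"turn":[0,0,0],"gripper":0.0},{"xyz":[0,0,0],"turn":[0,0,0],"gripper":0.035},{"xyz":[0,0,0],"turn":[0,0,0],"gripper":0.06},{"xyz":[0,0,0],"turn":[0,0,0],"gripper":0.06}]' --squeeze 20

```text
time_s: 12.95
position: [0.5309, 0.2551, 0.1913]
tool_rot: [0.005, 0.706, -0.003, 0.708]
ft_force: [0.2, 0.3, 0.6]
grip_width: 0.701
```

play_rows --moves '[{"xyz":[0,0,0],"turn":[0,0,0],"gripper":0.07},{"xyz":[0,0,0],"turn":[0,0,0],"gripper":0.07},{"xyz":[0,0,0],"turn":[0,0,0],"gripper":0.07},{"xyz":[0,0,0],"turn":[0,0,0],"gripper":0.07},{"xyz":[0,0,0],"turn":[0,0,0],"gripper":0.07}]'

```text
time_s: 13.45
position: [0.5311, 0.2552, 0.191]
tool_rot: [0.005, 0.706, -0.003, 0.708]
ft_force: [0.7, -0.6, 0.4]
grip_width: 0.821
```

```bash
python3 st.py; python3 - <<'E'
from h import *
w=optics.read_camera("wrist");cv2.imwrite("pics/w3.png",w["pixels"])
E
```

```text
[0.53112427 0.25516129 0.19097786] tilt [ 0.0034  0.0036 -1.    ] yaw 89.37858891881977 [ 0.7 -0.6  0.4] [-0.03  0.03 -0.01] 0.8210690315902849
```

View pics/w3.png

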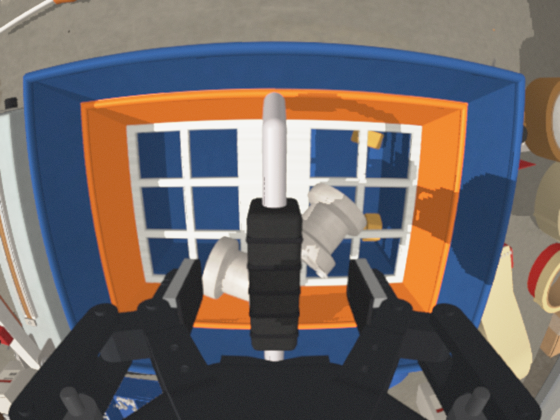

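The sieve is nested and free of the fingers, with both couplings inside and nuts visible below at (367,138) and (370,225). I'll withdraw straight up and clear the view.

play_rows --moves '[{"xyz":[0,0,0.01],"turn":[0,0,0],"gripper":0.07},{"xyz":[0,0,0.02],"turn":[0,0,0],"gripper":0.07},{"xyz":[0,0,0.03],"turn":[0,0,0],"gripper":0.07},{"xyz":[0,0,0.04],"turn":[0,0,0],"gripper":0.07},{"xyz":[0,0,0.045],"turn":[0,0,0],"gripper":0.07}]'

```text
time_s: 14.0
position: [0.5287, 0.2543, 0.3374]
tool_rot: [0.004, 0.709, -0.004, 0.705]
ft_force: [1.1, 1.0, -0.4]
grip_width: 0.817
```

play_rows --moves '[{"xyz":[0,-0.045,0.02],"turn":[0,0,0],"gripper":0.07},{"xyz":[0,-0.045,0],"turn":[0,0,0],"gripper":0.07},{"xyz":[0,-0.045,0],"turn":[0,0,0],"gripper":0.07},{"xyz":[-0.01,-0.045,0],"turn":[0,0,0],"gripper":0.07},{"xyz":[-0.01,-0.045,0],"turn":[0,0,0],"gripper":0.07}]'

```text
time_s: 14.5
position: [0.5075, 0.0273, 0.3691]
tool_rot: [0.002, 0.705, 0.0, 0.71]
ft_force: [1.0, -0.7, -0.3]
grip_width: 0.821
```

play_rows --moves '[{"xyz":[-0.01,-0.045,0],"turn":[0,0,0],"gripper":0.07},{"xyz":[-0.01,-0.04,0],"turn":[0,0,0],"gripper":0.07},{"xyz":[-0.01,-0.03,0],"turn":[0,0,0],"gripper":0.07},{"xyz":[0,-0.01,0],"turn":[0,0,0],"gripper":0.07},{"xyz":[0,0,0],"turn":[0,0,0],"gripper":0.07}]'

```text
time_s: 15.0
position: [0.4733, -0.1067, 0.3737]
tool_rot: [0.003, 0.703, -0.003, 0.711]
ft_force: [0.1, 0.5, 0.3]
grip_width: 0.821
```

```bash
python3 nuts.py; python3 - <<'E'
from h import *
a=optics.read_camera("top");P=pts(a);h=cv2.cvtColor(a["pixels"],cv2.COLOR_BGR2HSV)[a["range_z"]>0]
o=(h[:,0]>5)&(h[:,0]<20)&(h[:,1]>170)&(P[:,2]>.1)&(P[:,2]<.14)&(abs(P[:,0]-.53)<.12)&(abs(P[:,1]-.255)<.17)
Q=P[o];print(Q.min(0),Q.max(0),cv2.minAreaRect(Q[:,:2].astype(np.float32)))
F=P[(abs(P[:,0]-.53)<.06)&(abs(P[:,1]-.255)<.1)&(abs(P[:,2]-.084)<.008)];A=np.c_[F[:,:2]-[.53,.255],np.ones(len(F))]
print("floor plane",np.linalg.lstsq(A,F[:,2],rcond=None)[0])
cv2.imwrite("pics/end.png",cv2.resize(a["pixels"][120:300,60:300],None,fx=3,fy=3,interpolation=3))
E
```

```text
wrist 38 [470. 152.] [0.445 0.154 0.12 ]
wrist 26 [521. 172.] [0.484 0.343 0.031]
wrist 69 [483. 199.] [0.539 0.265 0.018]
wrist 7 [559. 224.] [0.554 0.382 0.119]
wrist 6 [554. 242.] [0.589 0.381 0.118]
wrist 7 [495. 261.] [0.611 0.24  0.119]
wrist 40 [459. 264.] [0.61  0.168 0.119]
wrist 9 [484. 262.] [0.611 0.216 0.12 ]
side 122 [206. 165.] [0.545 0.372 0.096]
side 713 [222. 314.] [ 0.482  0.201 -0.477]
top 89 [169. 203.] [0.611 0.197 0.118]
top 126 [ 99. 217.] [0.592 0.38  0.117]
top 7 [104. 217.] [0.586 0.365 0.086]
top 57 [118. 226.] [0.571 0.351 0.028]
top 11 [103. 236.] [0.54  0.366 0.085]
top 19 [118. 261.] [0.481 0.348 0.03 ]
top 21 [125. 262.] [0.478 0.332 0.022]
top 29 [185. 274.] [0.443 0.155 0.118]
[0.44206978 0.1232089  0.10005374] [0.6163921  0.38680863 0.1239442 ] ((0.5289428234100342, 0.2548518180847168), (0.26250988245010376, 0.1722361147403717), 89.21963500976562)
floor plane [ 0.00102894 -0.00172457  0.08384493]
```

View pics/end.png

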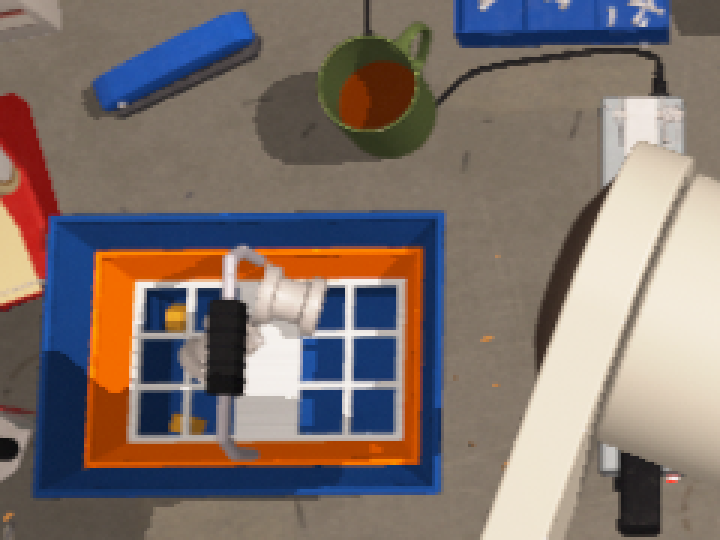

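The floor top is at 0.0838 m (0.084 when fully nested) and level to within 0.002 rad. The sieve centre (0.529, 0.255) matches the hopper axis. All three nuts are in the bin and both couplings are in the sieve.

```bash
python3 -c "
from station import manip
print(manip.finish_job())"
```

```text
the job is handed in; nothing more can be done
None
```

The job is done and handed in. I lifted the sieve by its grip, carried it level over the bag sealer, shook it side to side over the hopper, set it into the mouth and let go. It took about 15 s of the 58 s allowed.

- **Nuts:** all three are in the bin, at about (0.48, 0.34), (0.57, 0.35) and (0.54, 0.27). They dropped through in one burst of shaking. None of the cameras showed all three at once, so I counted them from the wrist and top views together.
- **Couplings:** both are in the sieve. At least one has toppled; the task allows that.
- **Nesting:** the sieve floor measures 83.8 mm high, against 84 mm when fully nested. It is level to within 0.002 rad, and its centre is within about 1.5 mm of the hopper axis.
- **Release and surroundings:** the gripper is well clear and reads no load. The arm was never sent near the mug, the tape measure or the coloured look-alikes. The last picture shows the mug in place; I did not re-check the tape measure or the look-alikes after the lift.

No check failed. The tool leaned by up to about 0.01 rad during the carry, and I corrected that before shaking and setting down.

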